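# Seat the index key in the hidden notch of a covered rail

### The arm

A 6-joint arm with a two-finger parallel gripper is mounted at the origin on a cart in front of the work surface, level with it; the furniture and walls round the work are solid. World frame = base frame: x ahead of the robot, y to its left, z up, the work surface at z = 0. Lengths are in mm, angles in rad, forces in N, time in s.
With the tool pointing down it reaches from about 275 to 825 mm from the base axis. Payload 4.9 kg.
Tool frame: the origin (TCP) lies midway between the tips of the shut fingers; the grasp point (between the pads) lies 19 mm behind it; z points along the fingers, x is the direction in which the jaws open and shut, and the axes are right-handed (so a half turn about z gives the same grasp; the last joint's range is limited). The gripper opens to 85 mm and grips with 20 to 120 N. Pads are 22 mm wide; open, the fingers measure 114 mm over their backs; the gripper's body (76 mm by 85 mm) begins 54 mm behind the grasp point. The pads swing forward as they close: fully open they stand 13 mm farther back than shut.
Start: joints at [1.054, 0.326, -0.193, 1.052, 0, 1.437], TCP at [205.432, 510.212, 231.281] pointing down, gripper open.
Joint ranges: [-2.65, 2.65], [-0.97, 1.79], [-1.3, 1.35], [-1.93, 2.1], [-1.47, 1.37], [-3.14, 3.14]. Speed limits (rad/s): [2.57, 2.57, 3.14, 3.14, 3.14, 3.14].

### API

Orientations are given as [roll, pitch, yaw] about the fixed x, y, z axes, in that order (R = Rz(yaw) Ry(pitch) Rx(roll)).
In Python, from station import env, imaging gives the robot as it stands.
- The arm moves only by the tool arm_command, never from a script. Its argument "moves" is a list of rows, each an object with "claw": the gripper's target within -1 to 1 (fully open at 1, half-way at 0, shut at -1); "dp": the shift along the tool's x, y, z in cm, a list of three; "turn": the turn about the tool's z in degrees. In form: [{"claw": claw, "dp": [tx, ty, tz], "turn": turn}, ...]. A call has 1 to 10 rows; each row shifts and turns the pose as measured when the row begins, along the tool's axes as they then stand; what a row does not reach is not made up. A row lasts 1/12 s, in which the tool goes at most 41.7 mm and 7.16 degrees, less where a joint would pass 70% of its speed; a pose out of reach is approached as far as the arm can. A call with a gripper value outside its range is refused whole. The fingers move at their own pace and stop on an object; the grip force is fixed at half the most. Time passes only in rows, so rows that do not move let the fingers close. It gives the time, the measured TCP pose, the force and the opening at its end, in the units of the state.
- env.state(): the state, without advancing time (a new reading comes with each control period).
- imaging.capture(name): name is "side" or "top"; returns a dict with "color" (480x640x3 uint8, red, green, blue), "fov_y" (degrees; the focal length in pixels is half the picture's height over the tangent of half this angle, whatever the lens; pixels are square), "cx", "cy" (the principal point, pixels), "camera_from_world" (4x4, takes a point from world to camera coordinates). Camera axes: x right, y up, looking along -z (the intrinsics and any distortion apply to the point x, -y, -z); pixel columns grow to the right and rows downward; lengths in mm; the calibration is good to about 2 mm. A picture is of the moment at which its call begins. There is no depth.
- env.finish_job(): hands the job in, once; it reports no verdict.
The state is a dict: "time_s": time; "joint_positions": joint angles; "joint_vel": joint speeds; "tau": joint torques, N m; "position": TCP position; "tcp_rot": TCP orientation; "contact_force": force on the tool from outside, world axes, zero at the start; "wrist_torque": the same for the moment, N m; "finger_gap": finger opening in mm.
Only numpy, scipy, OpenCV 4.12 (cv2) and the standard library are available. Lean on these libraries where they do the work, as an engineer would, in place of code of your own. Each camera call takes 0.05 s, during which the arm holds its last target. There are 200 camera calls.

### The job

Set the index rail: take the spring-footed key from its stand, lower its foot into the open entry mouth of the covered rail, and drag it along the slot with light downward pressure until it drops into the notch hidden under the bristle seal. Stop there at once, without levering the key over, push it gently to the bottom of the notch and leave it standing upright on its own. Never load the key against the rail with more than about 20 N, and leave the jar, the dish and the beaker alone.

Things in the scene. Friction and masses are not known exactly. Their poses are not given: they have to be found in the camera images.
- rail: Fixed aluminium index rail, 290 mm long in its y, 60 mm wide (72 at the 6 mm thick foot flange), 40 mm high. Origin: centre of the underside, z up. A slot open to the top runs along its y at x = 0. Inside lies a flat steel track at height 18 mm with one square-edged notch, 26 mm long in y, 12 mm deep (floor at height 6 mm). Its centre is anywhere from y = +35 to -45 mm, out of sight.
- mouth (a point): Centre of the rail's entry mouth, level with the rail's top (rail frame y = +102 mm, z = 40 mm): an opening 22 mm wide in x, from y = +84 to +120 mm, with the track visible 22 mm below. From y = +84 to +70 mm it tapers to the narrow slot.
- slot (a point): Middle of the rail's narrow slot at the rail's top (rail frame y = -20 mm, z = 40 mm). The slot is 13 mm wide and runs from y = +70 to its closed end at y = -110 mm. A black bristle seal hides what is inside; it yields without resistance.
- key: Loose index key, about 120 g, standing in the stand. Origin: centre of the foot's underside when extended; z up the key. Its steel foot blade, 9 mm in x and 20 mm in y, fills z = 0 to 48 mm, handle above. The foot is sprung: it slides up into the handle by at most 12 mm, with 2 N preload plus 0.4 N per mm, then is rigid. The preload carries the handle: a released key stands extended.
- handle (a point): Centre of the key's black handle, 72 mm above the key's origin. The handle is 16 mm in x (grip it across this), 36 mm in y and 48 mm tall, with a steel trim 18 x 38 mm on its lowest 4 mm. In the rail the key's y lies along the rail's y, either way round.
- stand: Fixed grey block 70 x 70 x 30 mm; origin at the centre of its underside, z up. A pocket 24 mm deep at its centre (floor at height 6 mm), 11.5 mm in x and 22.5 mm in y, holds the key's foot; the key must be lifted straight out.
- jar: Bystander: specimen jar with a screw cap, about 46 mm across and 52 mm high, origin at the centre of its underside. Leave alone.
- dish: Bystander: flat petri dish 91 mm across, 15 mm high, origin at the centre of its underside. Leave alone.
- beaker: Bystander: small glass beaker 46 mm across, 58 mm high, origin at the centre of its underside. Leave alone.

How it is judged (in metres and radians):
On the way:
1. the key's foot stands down inside the entry mouth, on the track (z of key in the frame of rail between 0 and 0.024 m and y of key in the frame of rail between 0.068 and 0.118 m and x of key in the frame of rail between -0.011 and 0.011 m and angle between key's own z axis and vertical below 0.25 rad), for 0.1 s.
At the end, for the whole second after the job is handed in: The released key stands at rest in the rail's narrow slot, upright within 0.25 rad, with its foot at the bottom of the notch: its origin is between 2 and 10.5 mm above the rail's underside (the notch floor is at 6 mm, the track at 18 mm) and within 8 mm of the slot's centre line (z of key in the frame of rail between 0.002 and 0.0105 m and y of key in the frame of rail between -0.065 and 0.055 m and x of key in the frame of rail between -0.008 and 0.008 m and angle between key's own z axis and vertical below 0.25 rad and linear speed of key below 0.02 m/s and contact force between the fingers and key below 0.05 N); the robot touches nothing.
It fails at once if the key is loaded against the rail with more than 25 N (contact force between key and rail above 25 N).
It fails at once if the jar, dish or beaker is moved by more than 15 mm (distance of any of jar, dish, beaker from where it was at the start of the episode above 0.015 m).
It fails at once if the key is levered over by more than 0.35 rad while its foot is in the rail (angle between key's own z axis and vertical above 0.35 rad and z of key in the frame of rail below 0.035 m and x of key in the frame of rail between -0.02 and 0.02 m and y of key in the frame of rail between -0.12 and 0.12 m).
It also fails if it takes over 51 s, if anything falls off the work surface, if the arm or the gripper's body presses on something with over 40 N, if the wrist force passes 120 N, or if a joint passes its speed limit or range.

## Working session

There is one attempt and no reset: what is moved stays moved. The work goes in short steps, Python scripts to look and compute and a tool call to move; the robot and the scene stay as the last step left them, time stands still between calls to the robot, and variables do not carry over. Pictures are saved under pics/ and viewed, about 8 in all and at most 12, crops included, and the job is handed in when it is done.

Besides the shell and the picture viewer there is one more tool, called after "Call:" as name(argument=value, ...), one argument or row to a line, values as JSON. arm_command: Moves the arm, as the interface text tells. Its arguments: {"type":"object","properties":{"moves":{"type":"array"}},"required":["moves"]}

```bash
ls; mkdir -p pics
python3 - <<'E'
from station import env, imaging
import cv2
print(env.state())
for n in("top","side"):
    c=imaging.capture(n); cv2.imwrite(f"pics/{n}0.png",c["color"][:,:,::-1])
    print(n,c["fov_y"],c["cx"],c["cy"],c["camera_from_world"].tolist() if hasattr(c["camera_from_world"],'tolist') else c["camera_from_world"],c.keys())
E
```

```text
pics
{'time_s': 0.0, 'joint_positions': array([ 1.05379506e+00,  3.26979955e-01, -1.93593126e-01,  1.05202042e+00,
       -3.28206690e-05,  1.43664205e+00]), 'joint_vel': array([ 1.27870648e-03, -5.08151813e-05, -1.53419905e-03, -1.59511254e-04,
        1.28681299e-03,  8.12875835e-04]), 'tau': array([ 1.05074414e-03, -4.43404233e+01,  2.62439257e+01,  1.56676472e-02,
        4.39698931e-05,  6.06494652e-06]), 'position': array([205.1360885 , 509.66696769, 230.47870468]), 'tcp_rot': array([-3.14138480e+00,  1.78541930e-03,  1.18794955e+00]), 'contact_force': array([-0.03157725, -0.68994568,  0.11710409]), 'wrist_torque': array([-0.03876298,  0.02485304, -0.00225124]), 'finger_gap': 85.50756606414363}
top 42.42191744013228 316.7520462019866 241.4721879522969 [[-0.021354916233671386, -0.9997641950091353, -0.003939788114646393, 27.98235352294537], [0.9966994293986865, -0.0215978322108229, 0.07825459143159583, -536.4700186232667], [-0.0783212294910245, -0.002255664320897847, 0.9969256225965333, -1199.5622801821612], [0.0, 0.0, 0.0, 1.0]] dict_keys(['color', 'fov_y', 'cx', 'cy', 'camera_from_world'])
side 47.90472349171311 314.45287557243 236.36699109247542 [[-0.9978659920236065, -0.0634145520268519, 0.015558166793593807, 518.856412808389], [0.045744675670244615, -0.5089266620178327, 0.8595935535677376, -84.91075183270131], [-0.04659277423128741, 0.8584708773619639, 0.5107414865769294, -1086.051278149676], [0.0, 0.0, 0.0, 1.0]] dict_keys(['color', 'fov_y', 'cx', 'cy', 'camera_from_world'])
```

View pics/top0.png

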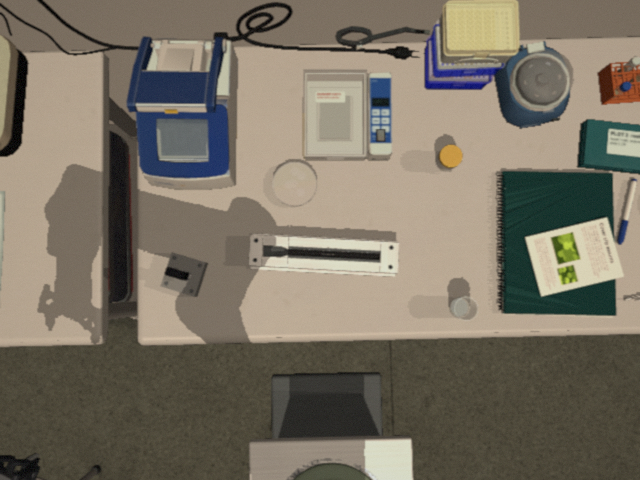

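View pics/side0.png

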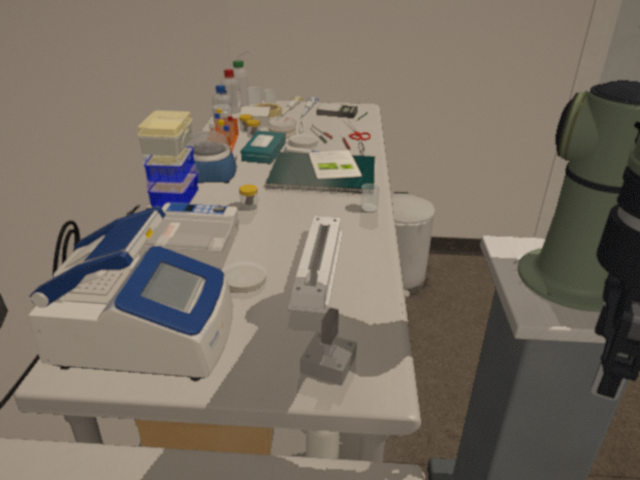

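Top view: stand at about (184,275) with the dark key top at (178,273), rail from (250,235) to (398,272). The mouth is at the left end (~265,250) and the dish at (293,183). Side view: key at (330,325), stand at (330,358). I'll take a closer crop.

```bash
cat > h.py <<'E'
import numpy as np, cv2
from station import env, imaging
def cap(n):
    c=imaging.capture(n); c["T"]=np.array(c["camera_from_world"]); c["f"]=240/np.tan(np.radians(c["fov_y"])/2); return c
def proj(c,p):
    q=c["T"]@np.append(p,1.); return np.array([c["cx"]+c["f"]*q[0]/-q[2], c["cy"]-c["f"]*q[1]/-q[2]])
def ray(c,u,v):
    R,t=c["T"][:3,:3],c["T"][:3,3]; d=R.T@np.array([(u-c["cx"])/c["f"],-(v-c["cy"])/c["f"],-1.]); return -R.T@t,d
def onz(c,u,v,z):
    o,d=ray(c,u,v); return o+d*(z-o[2])/d[2]
def two(c1,p1,c2,p2):
    o1,d1=ray(c1,*p1);o2,d2=ray(c2,*p2)
    s=np.linalg.lstsq(np.c_[d1,-d2],o2-o1,rcond=None)[0]; a=o1+s[0]*d1;b=o2+s[1]*d2
    return (a+b)/2,np.linalg.norm(a-b)
E
python3 - <<'E'
import cv2,numpy as np
t=cv2.imread("pics/top0.png");s=cv2.imread("pics/side0.png")
a=cv2.resize(t[225:305,150:410],None,fx=3,fy=3,interpolation=cv2.INTER_CUBIC)
b=cv2.resize(s[205:385,285:365],None,fx=2,fy=2,interpolation=cv2.INTER_CUBIC)
b1=cv2.resize(s[295:390,285:370],None,fx=3.5,fy=3.5,interpolation=cv2.INTER_CUBIC)
b2=cv2.resize(s[210:320,285:350],None,fx=3,fy=3,interpolation=cv2.INTER_CUBIC)
o=np.zeros((240+335,780,3),np.uint8);o[:240,:780]=a
o[240:240+b1.shape[0],:b1.shape[1]]=b1;o[240:240+b2.shape[0],400:400+b2.shape[1]]=b2
o=np.clip(o*1.3,0,255).astype(np.uint8)
cv2.imwrite("pics/crop1.png",o)
E
```

```text
(no output)
```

View pics/crop1.png

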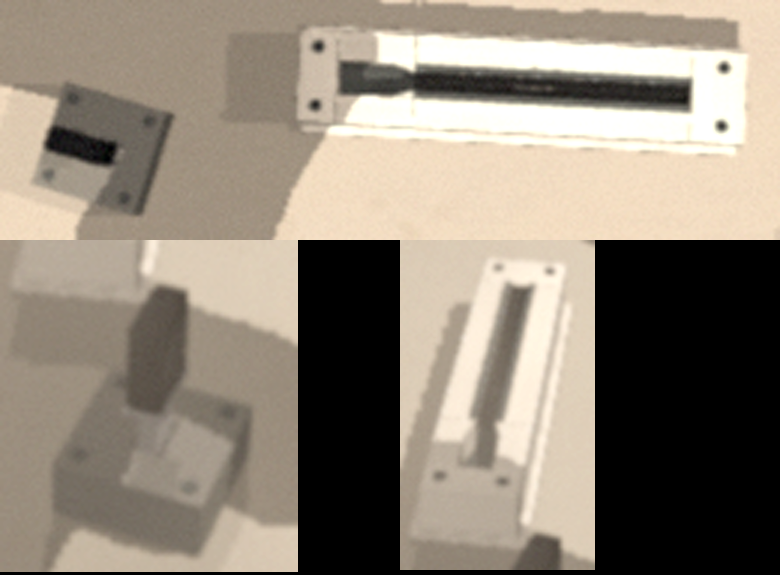

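The crop shows four screw heads on the stand and four on the rail, the mouth's left edge at x~340, the slot's closed end at x~691, and the black key top (46–116, 125–165).

Run:
```python
from h import *
t=cap("top");s=cap("side")
A=lambda p:(np.array(p)+.5)/3-.5+[150,225]
st=[onz(t,*A(p),30)for p in[(72,97),(149,120),(124,198),(47,175)]]
print("stand",np.round(st,1).tolist(),np.mean(st,0))
r=[onz(t,*A(p),40)for p in[(318,46),(315,105),(721,126),(724,67)]]
print("rail",np.round(r,1).tolist(),np.mean(r,0))
m=onz(t,*A((340,77)),40);e=onz(t,*A((691,93)),40);print("mouth end,slot end",m,e,np.linalg.norm(m-e))
v=np.mean(r[:2],0)-np.mean(r[2:],0);ang=np.arctan2(v[1],v[0]);print("rail y dir ang",ang,"from slot",np.arctan2(*(m-e)[[1,0]]),np.linalg.norm(v))
# key top mask
g=t["color"].max(2);mk=(g<45).astype(np.uint8);mk[:,:155]=0;mk[:,195:]=0;mk[:262]=0;mk[285:]=0
n,l,S,C=cv2.connectedComponentsWithStats(mk);i=1+S[1:,4].argmax();c=max(cv2.findContours((l==i).astype(np.uint8),0,1)[0],key=cv2.contourArea)
print(S[i],C[i]);q=cv2.boxPoints(cv2.minAreaRect(c))
print("box@102",np.round([onz(t,*p,102)for p in q],1).tolist(),onz(t,*C[i],102),onz(t,*C[i],90))
# predictions of side view
B=lambda p:(np.array(p)+.5)/3.5-.5+[285,295]-np.array([0,240])/3.5
D=lambda p:(np.array(p)+.5)/3-.5+[285,210]-np.array([400,240])/3
sp=[B(p)for p in[(121,382),(229,411),(190,488),(78,455)]]
print("stand side@30",np.round([onz(s,*p,30)for p in sp],1).tolist(),np.mean([onz(s,*p,30)for p in sp],0))
rp=[D(p)for p in[(498,267),(550,271),(503,482),(440,476)]]
R=[onz(s,*p,40)for p in rp];print("rail side@40",np.round(R,1).tolist(),np.mean(R,0))
```

```text
stand [[511.8, 297.1, 30.0], [495.7, 246.9, 30.0], [445.4, 263.5, 30.0], [461.4, 313.5, 30.0]] [478.5972748  280.23580466  30.        ]
rail [[540.9, 135.1, 40.0], [502.7, 137.5, 40.0], [483.5, -124.3, 40.0], [521.6, -127.4, 40.0]] [512.15972477   5.20387224  40.        ]
mouth end,slot end [520.46814555 121.10590001  40.        ] [ 505.20476616 -105.61894866   40.        ] 227.2380420434688
rail y dir ang 1.4974439494621261 from slot 1.5035765959087568 262.9057092662934
[166 267  23  13 173] [176.8150289  273.25433526]
box@102 [[476.6, 296.0, 102.0], [490.6, 291.9, 102.0], [478.6, 252.8, 102.0], [464.7, 256.9, 102.0]] [477.61456733 274.48529683 102.        ] [477.99770037 277.24032971  90.        ]
stand side@30 [[497.0, 245.9, 30.0], [446.5, 261.7, 30.0], [463.2, 312.5, 30.0], [513.4, 295.9, 30.0]] [480.01539956 279.00600102  30.        ]
rail side@40 [[522.4, -129.7, 40.0], [483.8, -127.1, 40.0], [503.7, 136.7, 40.0], [541.9, 133.9, 40.0]] [512.93906999   3.46839954  40.        ]
```

Call:
arm_command(
  moves=[
    {"claw": 1, "dp": [0, 0, 0], "turn": 7.1},
    {"claw": 1, "dp": [0, 0, 0], "turn": 7.1},
    {"claw": 1, "dp": [0, 0, 0], "turn": 7.1},
    {"claw": 1, "dp": [0, 0, 0], "turn": 7.1},
    {"claw": 1, "dp": [0, 0, 0], "turn": 7.1},
    {"claw": 1, "dp": [0, 0, 0], "turn": 7.1},
    {"claw": 1, "dp": [0, 0, 0], "turn": 7.1},
    {"claw": 1, "dp": [0, 0, 0], "turn": 7.1},
    {"claw": 1, "dp": [0, 0, 0], "turn": 7.1},
    {"claw": 1, "dp": [0, 0, 0], "turn": 7.1},
  ],
)

```text
time_s: 1.03
position: [204.3, 508.2, 228.3]
tcp_rot: [3.136, 0.003, -0.067]
contact_force: [-0.7, 0.2, -0.1]
finger_gap: 85.6
```

```bash
cat >> h.py <<'E'
def go(target,yaw):
    "shift in tool cm and turn deg from the measured pose to target (mm) and tool yaw"
    from scipy.spatial.transform import Rotation as Ro
    s=env.state();R=Ro.from_euler("xyz",s["tcp_rot"]).as_matrix()
    y=np.arctan2(R[1,0],R[0,0])
    print("t",round(s["time_s"],2),"pos",s["position"].round(1),"rpy",s["tcp_rot"].round(4),"F",s["contact_force"].round(2),"gap",round(s["finger_gap"],1),"q",s["joint_positions"].round(2))
    print("dp cm",(R.T@(np.array(target)-s["position"])/10).round(3),"turn",round(np.degrees((y-yaw+np.pi)%(2*np.pi)-np.pi),2))
E
python3 -c "
from h import *
go([479,279.5,200],-.312)"
```

```text
t 1.03 pos [204.3 508.2 228.3] rpy [ 3.1358e+00  2.8000e-03 -6.7100e-02] F [-0.7   0.15 -0.09] gap 85.6 q [ 1.05  0.33 -0.2   1.05 -0.    2.69]
dp cm [28.95  20.961  2.867] turn 14.03
```

Call:
arm_command(
  moves=[
    {"claw": 1, "dp": [0, 0, 0], "turn": 7},
    {"claw": 1, "dp": [0, 0, 0], "turn": 7},
    {"claw": 1, "dp": [3.7, 1.48, 0.2], "turn": 0},
    {"claw": 1, "dp": [3.7, 1.48, 0.2], "turn": 0},
    {"claw": 1, "dp": [3.7, 1.48, 0.2], "turn": 0},
    {"claw": 1, "dp": [3.7, 1.48, 0.2], "turn": 0},
    {"claw": 1, "dp": [3.7, 1.48, 0.2], "turn": 0},
    {"claw": 1, "dp": [3.7, 1.48, 0.2], "turn": 0},
    {"claw": 1, "dp": [3.7, 1.48, 0.2], "turn": 0},
    {"claw": 1, "dp": [3.7, 1.48, 0.2], "turn": 0},
  ],
)

```text
time_s: 1.87
position: [451.1, 300.9, 210.2]
tcp_rot: [3.137, 0.004, -0.305]
contact_force: [0.4, -0.4, 1.3]
finger_gap: 85.3
```

```bash
python3 -c "
from h import *
go([479,279.5,150],-.312)"
```

```text
t 1.87 pos [451.1 300.9 210.2] rpy [ 3.1366  0.0043 -0.3046] F [ 0.38 -0.36  1.29] gap 85.3 q [ 0.45  0.33 -0.24  1.01 -0.    2.33]
dp cm [3.329 1.177 6.014] turn 0.43
```

Call:
arm_command(
  moves=[
    {"claw": 1, "dp": [1.7, 0.6, 2.0], "turn": 0.4},
    {"claw": 1, "dp": [1.6, 0.6, 2.0], "turn": 0},
    {"claw": 1, "dp": [0, 0, 2.0], "turn": 0},
    {"claw": 1, "dp": [0, 0, 0], "turn": 0},
  ],
)

```text
time_s: 2.2
position: [488.4, 271.4, 148.6]
tcp_rot: [3.138, -0.001, -0.325]
contact_force: [-1.8, 0.3, -0.2]
finger_gap: 85.4
```

Run:
```python
from h import *
go([479,279.5,60],-.312)
t=cap("top");s=cap("side")
o=np.hstack([cv2.resize(t["color"][200:340,110:260],None,fx=2.6,fy=4/1.54,interpolation=2),cv2.resize(s["color"][250:390,260:400],None,fx=2.6,fy=4/1.54,interpolation=2)])
cv2.imwrite("pics/g1.png",o[:,:,::-1]);print(o.shape)
```

```text
t 2.2 pos [488.4 271.4 148.6] rpy [ 3.1383e+00 -1.5000e-03 -3.2490e-01] F [-1.83  0.26 -0.22] gap 85.4 q [ 0.38  0.41 -0.29  0.87 -0.    2.27]
dp cm [-1.164 -0.498  8.861] turn -0.74
(364, 754, 3)
```

View pics/g1.png

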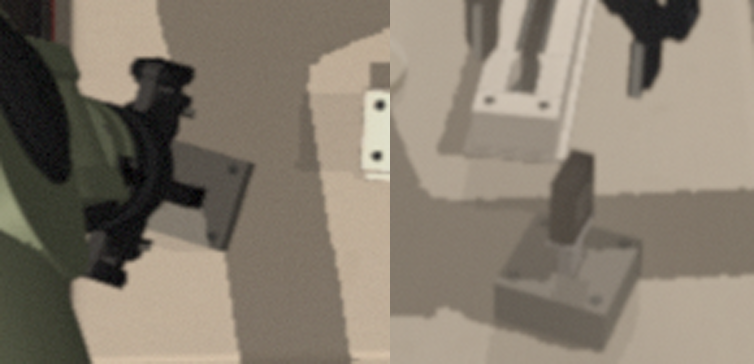

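Top: fingers straddle the key along its thin x, with the palm slightly off toward +x. Side: the key stands at (572,195) and both fingers are clear above it. Correcting, then descending.

Call:
arm_command(
  moves=[
    {"claw": 1, "dp": [-1.1, -0.5, 1.0], "turn": -0.7},
    {"claw": 1, "dp": [0, 0, 1.0], "turn": 0},
    {"claw": 1, "dp": [0, 0, 0], "turn": 0},
    {"claw": 1, "dp": [0, 0, 0], "turn": 0},
  ],
)

```text
time_s: 2.63
position: [482.1, 284.0, 136.1]
tcp_rot: [-3.138, -0.01, -0.307]
contact_force: [-0.3, -0.3, 0.0]
finger_gap: 85.6
```

Run:
```python
from h import *
go([479,279.5,60],-.312)
```

```text
t 2.63 pos [482.1 284.  136.1] rpy [-3.1379 -0.0099 -0.3073] F [-0.33 -0.32  0.05] gap 85.6 q [ 0.4   0.42 -0.32  0.83 -0.    2.28]
dp cm [-0.237  0.551  7.608] turn 0.27
```

Call:
arm_command(
  moves=[
    {"claw": 1, "dp": [-0.2, 0.4, 1.0], "turn": 0},
    {"claw": 1, "dp": [0, 0, 1.0], "turn": 0},
    {"claw": 1, "dp": [0, 0, 1.0], "turn": 0},
    {"claw": 1, "dp": [0, 0, 1.0], "turn": 0},
    {"claw": 1, "dp": [0, 0, 0], "turn": 0},
    {"claw": 1, "dp": [0, 0, 0], "turn": 0},
  ],
)

```text
time_s: 3.13
position: [482.2, 282.8, 97.2]
tcp_rot: [-3.134, -0.015, -0.306]
contact_force: [-0.2, -0.1, 0.7]
finger_gap: 85.4
```

Run:
```python
from h import *
go([479,279.5,60],-.312)
```

```text
t 3.13 pos [482.2 282.8  97.2] rpy [-3.1338 -0.0154 -0.3056] F [-0.15 -0.08  0.72] gap 85.4 q [ 0.4   0.46 -0.37  0.73 -0.    2.28]
dp cm [-0.262  0.441  3.716] turn 0.37
```

Call:
arm_command(
  moves=[
    {"claw": 1, "dp": [-0.2, 0.4, 1.0], "turn": 0.3},
    {"claw": 1, "dp": [0, 0, 1.0], "turn": 0},
    {"claw": 1, "dp": [0, 0, 1.0], "turn": 0},
    {"claw": 1, "dp": [0, 0, 0.3], "turn": 0},
    {"claw": 1, "dp": [0, 0, 0], "turn": 0},
    {"claw": 1, "dp": [0, 0, 0], "turn": 0},
  ],
)

```text
time_s: 3.63
position: [481.0, 280.2, 62.3]
tcp_rot: [-3.133, -0.016, -0.311]
contact_force: [0.5, -0.1, 0.8]
finger_gap: 85.4
```

Run:
```python
from h import *
go([479,279.5,60],-.312)
```

```text
t 3.63 pos [481.  280.2  62.3] rpy [-3.133  -0.016  -0.3109] F [ 0.48 -0.07  0.78] gap 85.4 q [ 0.4   0.5  -0.41  0.64 -0.    2.28]
dp cm [-0.17   0.131  0.229] turn 0.06
```

Call:
arm_command(
  moves=[
    {"claw": 1, "dp": [-0.15, 0.1, 0.2], "turn": 0},
    {"claw": -1, "dp": [0, 0, 0], "turn": 0},
    {"claw": -1, "dp": [0, 0, 0], "turn": 0},
    {"claw": -1, "dp": [0, 0, 0], "turn": 0},
    {"claw": -1, "dp": [0, 0, 0], "turn": 0},
    {"claw": -1, "dp": [0, 0, 0], "turn": 0},
    {"claw": -1, "dp": [0, 0, 0], "turn": 0},
    {"claw": -1, "dp": [0, 0, 0], "turn": 0},
  ],
)

```text
time_s: 4.3
position: [480.5, 280.5, 61.9]
tcp_rot: [-3.131, -0.018, -0.311]
contact_force: [-0.8, -0.1, -0.6]
finger_gap: 15.0
```

Run:
```python
from h import *
go([479,279.5,60],-.312)
```

```text
t 4.3 pos [480.5 280.5  61.9] rpy [-3.131  -0.0183 -0.3106] F [-0.79 -0.08 -0.55] gap 15.0 q [ 0.4   0.49 -0.42  0.64 -0.    2.28]
dp cm [-0.114  0.138  0.187] turn 0.08
```

Call:
arm_command(
  moves=[
    {"claw": -1, "dp": [0, 0, -0.8], "turn": 0},
    {"claw": -1, "dp": [0, 0, -1.0], "turn": 0},
    {"claw": -1, "dp": [0, 0, -1.2], "turn": 0},
    {"claw": -1, "dp": [0, 0, -1.2], "turn": 0},
    {"claw": -1, "dp": [0, 0, -1.2], "turn": 0},
    {"claw": -1, "dp": [0, 0, -1.0], "turn": 0},
    {"claw": -1, "dp": [0, 0, 0], "turn": 0},
  ],
)

```text
time_s: 4.88
position: [478.6, 280.1, 132.2]
tcp_rot: [-3.131, -0.018, -0.311]
contact_force: [0.5, 0.5, -0.3]
finger_gap: 15.1
```

Run:
```python
from h import *
c=np.array([512.5,4.3]);a=1.500;yv=np.array([np.cos(a),np.sin(a)])
for y in(102,77,35,-20):print(y,c+y*yv)
go([*(c+102*yv),120],a-np.pi/2)
t=cap("top");s=cap("side")
o=np.hstack([cv2.resize(t["color"][200:340,110:260],None,fx=2.6,fy=2.6,interpolation=2),cv2.resize(s["color"][250:390,260:400],None,fx=2.6,fy=2.6,interpolation=2)])
cv2.imwrite("pics/g2.png",o[:,:,::-1])
```

```text
102 [519.71519457 106.04448863]
77 [517.94676453  81.10711397]
35 [514.97580206  39.21232453]
-20 [511.08525597 -15.64989973]
t 4.88 pos [478.6 280.1 132.2] rpy [-3.131  -0.0175 -0.3106] F [ 0.51  0.55 -0.34] gap 15.1 q [ 0.4   0.41 -0.35  0.8  -0.    2.28]
dp cm [ 9.212 15.33   1.22 ] turn -13.74
```

View pics/g2.png

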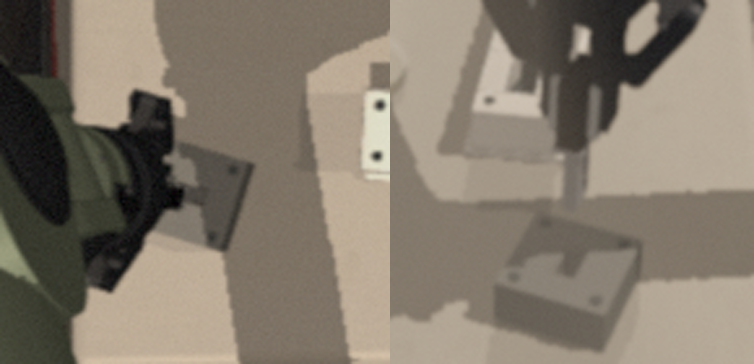

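Side: the key hangs upright in the fingers with its foot at (573,207), clear of the stand, and the pocket is empty. Moving to the mouth.

Call:
arm_command(
  moves=[
    {"claw": -1, "dp": [0, 0, 0], "turn": -6.8},
    {"claw": -1, "dp": [0, 0, 0], "turn": -6.8},
    {"claw": -1, "dp": [0.7, 2.2, 0], "turn": 0},
    {"claw": -1, "dp": [0.7, 2.4, 0], "turn": 0},
    {"claw": -1, "dp": [0.7, 2.4, 0], "turn": 0},
    {"claw": -1, "dp": [0.7, 2.4, 0], "turn": 0},
    {"claw": -1, "dp": [0.7, 2.4, 0], "turn": 0},
    {"claw": -1, "dp": [0.7, 2.2, 0], "turn": 0},
    {"claw": -1, "dp": [0.5, 1.2, 0], "turn": 0},
    {"claw": -1, "dp": [0, 0, 0], "turn": 0},
  ],
)

```text
time_s: 5.82
position: [511.5, 118.9, 123.5]
tcp_rot: [-3.139, -0.007, -0.056]
contact_force: [-0.0, -0.2, -1.1]
finger_gap: 15.7
```

Run:
```python
from h import *
go([519.7,106,120],-.071)
```

```text
t 5.82 pos [511.5 118.9 123.5] rpy [-3.1394 -0.0069 -0.0559] F [-0.03 -0.22 -1.12] gap 15.7 q [ 0.09  0.38 -0.42  0.77  0.    1.71]
dp cm [0.887 1.248 0.351] turn 0.86
```

Call:
arm_command(
  moves=[
    {"claw": -1, "dp": [0.8, 1.2, 0], "turn": 0.8},
    {"claw": -1, "dp": [0, 0, 0], "turn": 0},
    {"claw": -1, "dp": [0, 0, 0], "turn": 0},
    {"claw": -1, "dp": [0, 0, 0], "turn": 0},
  ],
)

```text
time_s: 6.15
position: [516.5, 106.7, 121.1]
tcp_rot: [-3.138, -0.001, -0.072]
contact_force: [-0.5, 0.9, -0.5]
finger_gap: 15.3
```

Run:
```python
from h import *
go([519.7,106,120],-.071)
t=cap("top");s=cap("side")
print(proj(s,[519.7,106,64]),proj(s,[519.7,106,40]),proj(t,[519.7,106,40]))
o=np.hstack([cv2.resize(t["color"][190:300,210:320],None,fx=3.6,fy=3.6,interpolation=2),cv2.resize(s["color"][220:330,270:380],None,fx=3.6,fy=3.6,interpolation=2)])
cv2.imwrite("pics/g3.png",np.clip(o[:,:,::-1]*1.4,0,255));print(o.shape)
```

```text
t 6.15 pos [516.5 106.7 121.1] rpy [-3.1383e+00 -1.3000e-03 -7.1700e-02] F [-0.5   0.86 -0.48] gap 15.3 q [ 0.06  0.39 -0.41  0.77  0.    1.7 ]
dp cm [0.321 0.043 0.106] turn -0.04
[311.46252863 269.26140358] [311.29726174 280.0163283 ] [270.7829747  250.56032721]
(396, 792, 3)[ WARN:0@3.488] global loadsave.cpp:1063 imwrite_ Unsupported depth image for selected encoder is fallbacked to CV_8U.
```

View pics/g3.png

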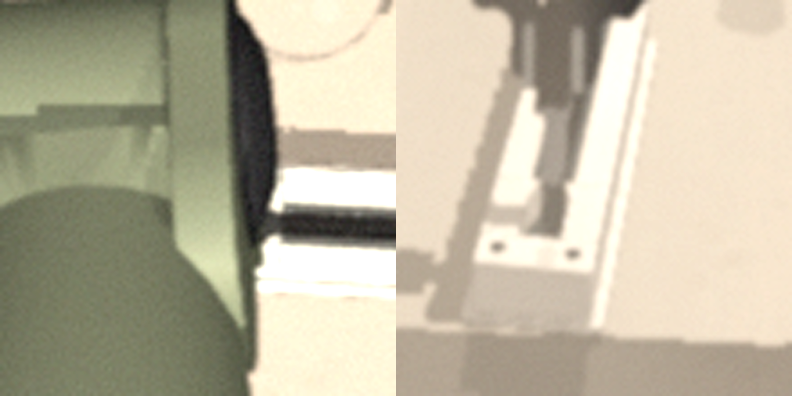

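Side: foot tip at crop (552,182), px (313.3,270.6), agrees with the position predicted from the TCP to within 1 px, so there's no slip. It needs +3 mm in x, then it can go down into the mouth (front end centred at crop (545,232)).

Call:
arm_command(
  moves=[
    {"claw": -1, "dp": [0.3, 0, 0.2], "turn": 0},
    {"claw": -1, "dp": [0, 0, 0.8], "turn": 0},
    {"claw": -1, "dp": [0, 0, 1.0], "turn": 0},
    {"claw": -1, "dp": [0, 0, 0.8], "turn": 0},
    {"claw": -1, "dp": [0, 0, 0], "turn": 0},
    {"claw": -1, "dp": [0, 0, 0], "turn": 0},
  ],
)

```text
time_s: 6.75
position: [518.4, 109.2, 89.5]
tcp_rot: [-3.138, -0.0, -0.067]
contact_force: [-0.8, 0.2, -1.0]
finger_gap: 15.5
```

Run:
```python
from h import *
go([519.7,106,73],-.071)
```

```text
t 6.75 pos [518.4 109.2  89.5] rpy [-3.1379e+00 -2.0000e-04 -6.7100e-02] F [-0.85  0.17 -0.99] gap 15.5 q [ 0.07  0.43 -0.44  0.7   0.    1.7 ]
dp cm [0.152 0.313 1.65 ] turn 0.22
```

Call:
arm_command(
  moves=[
    {"claw": -1, "dp": [0.15, 0.2, 0.4], "turn": 0.2},
    {"claw": -1, "dp": [0, 0, 0.4], "turn": 0},
    {"claw": -1, "dp": [0, 0, 0.2], "turn": 0},
    {"claw": -1, "dp": [0, 0, 0.1], "turn": 0},
    {"claw": -1, "dp": [0, 0, 0], "turn": 0},
    {"claw": -1, "dp": [0, 0, 0], "turn": 0},
  ],
)

```text
time_s: 7.25
position: [519.8, 106.7, 77.1]
tcp_rot: [-3.138, 0.0, -0.071]
contact_force: [-0.6, -0.0, -1.0]
finger_gap: 15.3
```

Run:
```python
from h import *
go([519.7,106,73],-.071)
```

```text
t 7.25 pos [519.8 106.7  77.1] rpy [-3.138e+00  5.000e-04 -7.140e-02] F [-0.57 -0.05 -1.03] gap 15.3 q [ 0.06  0.45 -0.45  0.67  0.    1.7 ]
dp cm [-0.004  0.068  0.408] turn -0.02
```

Call:
arm_command(
  moves=[
    {"claw": -1, "dp": [0, 0, 0.2], "turn": 0},
    {"claw": -1, "dp": [0, 0, 0.2], "turn": 0},
    {"claw": -1, "dp": [0, 0, 0.1], "turn": 0},
    {"claw": -1, "dp": [0, 0, 0], "turn": 0},
  ],
)

```text
time_s: 7.58
position: [520.3, 106.7, 72.6]
tcp_rot: [-3.138, -0.001, -0.071]
contact_force: [-1.1, -0.4, 2.0]
finger_gap: 15.6
```

Call:
arm_command(
  moves=[
    {"claw": -1, "dp": [0, 0, 0.2], "turn": 0},
    {"claw": -1, "dp": [0, 0, 0], "turn": 0},
  ],
)

```text
time_s: 7.75
position: [520.4, 106.7, 71.0]
tcp_rot: [-3.138, -0.001, -0.071]
contact_force: [-1.4, -0.7, 2.3]
finger_gap: 15.3
```

Foot contact: Fz rose about 3.3 N with 3 mm of compression, as the spring law predicts. Dragging begins.

Call:
arm_command(
  moves=[
    {"claw": -1, "dp": [-0.05, 0.4, 0.1], "turn": 0},
    {"claw": -1, "dp": [0, 0.5, 0], "turn": 0},
    {"claw": -1, "dp": [0, 0.5, 0], "turn": 0},
    {"claw": -1, "dp": [0, 0.5, 0], "turn": 0},
    {"claw": -1, "dp": [0, 0.5, 0], "turn": 0},
    {"claw": -1, "dp": [0, 0, 0], "turn": 0},
  ],
)

```text
time_s: 8.25
position: [520.3, 82.8, 71.1]
tcp_rot: [-3.132, -0.006, -0.07]
contact_force: [-0.9, 1.5, 1.7]
finger_gap: 15.2
```

```bash
cat >> h.py <<'E'
def railpos():
    s=env.state();c=np.array([512.5,4.3]);a=1.5;d=s["position"][:2]-c
    print("t %.2f rail x %.2f y %.2f tcpz %.2f F %s M %s yaw %.4f gap %.1f"%(s["time_s"],d@[np.sin(a),-np.cos(a)],d@[np.cos(a),np.sin(a)],s["position"][2],s["contact_force"].round(2),s["wrist_torque"].round(3),s["tcp_rot"][2],s["finger_gap"]))
E
python3 -c "
from h import *;railpos()"
```

```text
t 8.25 rail x 2.19 y 78.86 tcpz 71.07 F [-0.9   1.46  1.72] M [0.303 0.058 0.04 ] yaw -0.0699 gap 15.2
```

Call:
arm_command(
  moves=[
    {"claw": -1, "dp": [-0.2, 0, 0.15], "turn": 0},
    {"claw": -1, "dp": [0, 0, 0], "turn": 0},
    {"claw": -1, "dp": [0, 0, 0], "turn": 0},
  ],
)

```text
time_s: 8.5
position: [519.2, 82.1, 69.9]
tcp_rot: [-3.132, -0.008, -0.071]
contact_force: [0.1, 2.2, 2.3]
finger_gap: 15.2
```

```bash
python3 -c "
from h import *;railpos()"
```

```text
t 8.50 rail x 1.14 y 78.06 tcpz 69.91 F [0.08 2.21 2.35] M [ 0.506 -0.075  0.012] yaw -0.0715 gap 15.2
```

Call:
arm_command(
  moves=[
    {"claw": -1, "dp": [-0.1, 0.3, 0], "turn": 0},
    {"claw": -1, "dp": [-0.04, 0.4, 0], "turn": 0},
    {"claw": -1, "dp": [-0.04, 0.4, 0.02], "turn": 0},
    {"claw": -1, "dp": [-0.04, 0.2, 0], "turn": 0},
    {"claw": -1, "dp": [0, 0, 0], "turn": 0},
  ],
)

```text
time_s: 8.92
position: [516.2, 69.2, 69.7]
tcp_rot: [-3.13, -0.009, -0.07]
contact_force: [1.2, 1.6, 3.1]
finger_gap: 15.3
```

```bash
python3 -c "
from h import *;railpos()"
```

```text
t 8.92 rail x -0.90 y 65.05 tcpz 69.72 F [1.17 1.56 3.07] M [ 0.7   -0.131 -0.001] yaw -0.0700 gap 15.3
```

Call:
arm_command(
  moves=[
    {"claw": -1, "dp": [0.05, 0.3, 0], "turn": 0},
    {"claw": -1, "dp": [0, 0.4, 0], "turn": 0},
    {"claw": -1, "dp": [0, 0.4, 0], "turn": 0},
    {"claw": -1, "dp": [0, 0.3, 0], "turn": 0},
    {"claw": -1, "dp": [0, 0, 0], "turn": 0},
  ],
)

```text
time_s: 9.33
position: [515.1, 53.8, 69.4]
tcp_rot: [-3.13, -0.008, -0.07]
contact_force: [-0.1, 2.9, 2.6]
finger_gap: 15.2
```

```bash
python3 -c "
from h import *;railpos()"
```

```text
t 9.33 rail x -0.91 y 49.55 tcpz 69.39 F [-0.08  2.92  2.59] M [ 0.663 -0.112  0.011] yaw -0.0699 gap 15.2
```

Call:
arm_command(
  moves=[
    {"claw": -1, "dp": [0.05, 0.2, 0], "turn": 0},
    {"claw": -1, "dp": [0, 0.2, 0], "turn": 0},
    {"claw": -1, "dp": [0, 0.2, 0], "turn": 0},
    {"claw": -1, "dp": [0, 0.1, 0], "turn": 0},
    {"claw": -1, "dp": [0, 0, 0], "turn": 0},
  ],
)

```text
time_s: 9.75
position: [514.8, 45.8, 69.2]
tcp_rot: [-3.129, -0.007, -0.07]
contact_force: [-0.6, 2.2, 2.6]
finger_gap: 15.5
```

```bash
python3 -c "
from h import *;railpos()"
```

```text
t 9.75 rail x -0.66 y 41.60 tcpz 69.18 F [-0.61  2.24  2.59] M [ 0.54  -0.054  0.03 ] yaw -0.0704 gap 15.5
```

Call:
arm_command(
  moves=[
    {"claw": -1, "dp": [0.02, 0.12, 0], "turn": 0},
    {"claw": -1, "dp": [0, 0.12, 0], "turn": 0},
    {"claw": -1, "dp": [0, 0.12, 0], "turn": 0},
    {"claw": -1, "dp": [0, 0.12, 0], "turn": 0},
  ],
)

```text
time_s: 10.08
position: [514.5, 40.9, 69.1]
tcp_rot: [-3.129, -0.007, -0.07]
contact_force: [0.2, 2.6, 2.4]
finger_gap: 15.2
```

Call:
arm_command(
  moves=[
    {"claw": -1, "dp": [0.02, 0.12, 0], "turn": 0},
    {"claw": -1, "dp": [0, 0.12, 0], "turn": 0},
    {"claw": -1, "dp": [0, 0.12, 0], "turn": 0},
    {"claw": -1, "dp": [0, 0.12, 0], "turn": 0},
  ],
)

```text
time_s: 10.42
position: [514.3, 35.7, 69.0]
tcp_rot: [-3.129, -0.007, -0.07]
contact_force: [-0.3, 1.6, 3.0]
finger_gap: 15.7
```

Call:
arm_command(
  moves=[
    {"claw": -1, "dp": [0.02, 0.12, 0], "turn": 0},
    {"claw": -1, "dp": [0, 0.12, 0], "turn": 0},
    {"claw": -1, "dp": [0, 0.12, 0], "turn": 0},
    {"claw": -1, "dp": [0, 0.12, 0], "turn": 0},
  ],
)

```text
time_s: 10.75
position: [514.0, 30.4, 68.9]
tcp_rot: [-3.129, -0.007, -0.07]
contact_force: [1.3, 1.9, 3.1]
finger_gap: 15.6
```

Call:
arm_command(
  moves=[
    {"claw": -1, "dp": [0.02, 0.12, 0], "turn": 0},
    {"claw": -1, "dp": [0, 0.12, 0], "turn": 0},
    {"claw": -1, "dp": [0, 0.12, 0], "turn": 0},
    {"claw": -1, "dp": [0, 0.12, 0], "turn": 0},
  ],
)

```text
time_s: 11.08
position: [513.8, 25.1, 68.8]
tcp_rot: [-3.129, -0.006, -0.07]
contact_force: [0.9, 2.7, 2.5]
finger_gap: 15.3
```

Call:
arm_command(
  moves=[
    {"claw": -1, "dp": [0.01, 0.12, 0], "turn": 0},
    {"claw": -1, "dp": [0, 0.12, 0], "turn": 0},
    {"claw": -1, "dp": [0, 0.12, 0], "turn": 0},
    {"claw": -1, "dp": [0, 0.12, 0], "turn": 0},
  ],
)

```text
time_s: 11.42
position: [513.5, 19.8, 68.8]
tcp_rot: [-3.129, -0.006, -0.07]
contact_force: [-0.5, 2.6, 3.1]
finger_gap: 15.5
```

Call:
arm_command(
  moves=[
    {"claw": -1, "dp": [0.01, 0.12, 0], "turn": 0},
    {"claw": -1, "dp": [0, 0.12, 0], "turn": 0},
    {"claw": -1, "dp": [0, 0.12, 0], "turn": 0},
    {"claw": -1, "dp": [0, 0.12, 0], "turn": 0},
  ],
)

```text
time_s: 11.75
position: [513.3, 14.5, 68.7]
tcp_rot: [-3.129, -0.006, -0.07]
contact_force: [0.7, 2.8, 2.2]
finger_gap: 15.3
```

Call:
arm_command(
  moves=[
    {"claw": -1, "dp": [0.01, 0.12, 0], "turn": 0},
    {"claw": -1, "dp": [0, 0.12, 0], "turn": 0},
    {"claw": -1, "dp": [0, 0.12, 0], "turn": 0},
    {"claw": -1, "dp": [0, 0.12, 0], "turn": 0},
  ],
)

```text
time_s: 12.08
position: [513.0, 9.2, 68.6]
tcp_rot: [-3.129, -0.006, -0.07]
contact_force: [0.2, 2.1, 3.4]
finger_gap: 15.5
```

Call:
arm_command(
  moves=[
    {"claw": -1, "dp": [0.01, 0.12, 0], "turn": 0},
    {"claw": -1, "dp": [0, 0.12, 0], "turn": 0},
    {"claw": -1, "dp": [0, 0.12, 0], "turn": 0},
    {"claw": -1, "dp": [0, 0.12, 0], "turn": 0},
  ],
)

```text
time_s: 12.42
position: [512.7, 3.9, 68.6]
tcp_rot: [-3.129, -0.006, -0.07]
contact_force: [0.3, 1.8, 3.7]
finger_gap: 15.5
```

Call:
arm_command(
  moves=[
    {"claw": -1, "dp": [0.01, 0.12, 0], "turn": 0},
    {"claw": -1, "dp": [0, 0.12, 0], "turn": 0},
    {"claw": -1, "dp": [0, 0.12, 0], "turn": 0},
    {"claw": -1, "dp": [0, 0.12, 0], "turn": 0},
  ],
)

```text
time_s: 12.75
position: [511.9, -2.1, 68.1]
tcp_rot: [-3.131, -0.005, -0.07]
contact_force: [0.3, 0.1, -1.5]
finger_gap: 15.5
```

Drop detected: Fz went from +3.7 to -1.5 (only the key's weight) and the drag force vanished, at rail y≈-6. I'll stop and lower straight down.

Call:
arm_command(
  moves=[
    {"claw": -1, "dp": [0, 0, 0.1], "turn": 0},
    {"claw": -1, "dp": [0, 0, 0.1], "turn": 0},
    {"claw": -1, "dp": [0, 0, 0.1], "turn": 0},
  ],
)

```text
time_s: 13.0
position: [510.9, -4.1, 63.9]
tcp_rot: [-3.135, -0.003, -0.071]
contact_force: [1.7, 0.2, -1.1]
finger_gap: 15.3
```

```bash
python3 -c "
from h import *;railpos()"
```

```text
t 13.00 rail x -1.03 y -8.52 tcpz 63.95 F [ 1.75  0.16 -1.08] M [-0.034 -0.285 -0.005] yaw -0.0713 gap 15.3
```

Call:
arm_command(
  moves=[
    {"claw": -1, "dp": [0.08, 0, 0.1], "turn": 0},
    {"claw": -1, "dp": [0, 0, 0.1], "turn": 0},
    {"claw": -1, "dp": [0, 0, 0.05], "turn": 0},
    {"claw": -1, "dp": [0, 0, 0], "turn": 0},
  ],
)

```text
time_s: 13.33
position: [511.4, -4.6, 60.7]
tcp_rot: [-3.136, -0.002, -0.072]
contact_force: [-0.3, 0.5, 1.3]
finger_gap: 15.1
```

```bash
python3 -c "
from h import *;railpos()"
```

```text
t 13.33 rail x -0.43 y -8.95 tcpz 60.69 F [-0.27  0.52  1.3 ] M [ 0.081  0.124 -0.005] yaw -0.0716 gap 15.1
```

Fz turned positive at TCP z≈61, as predicted for the notch floor. Releasing and checking.

Call:
arm_command(
  moves=[
    {"claw": -1, "dp": [0, 0, 0], "turn": 0},
    {"claw": 0.3, "dp": [0, 0, 0], "turn": 0},
    {"claw": 0.3, "dp": [0, 0, 0], "turn": 0},
    {"claw": 0.3, "dp": [0, 0, 0], "turn": 0},
    {"claw": 0.3, "dp": [0, 0, 0], "turn": 0},
    {"claw": 0.3, "dp": [0, 0, 0], "turn": 0},
  ],
)

```text
time_s: 13.83
position: [511.2, -4.7, 60.8]
tcp_rot: [-3.137, -0.002, -0.071]
contact_force: [-0.0, 0.3, 0.2]
finger_gap: 55.4
```

Call:
arm_command(
  moves=[
    {"claw": 0.3, "dp": [0, 0, -0.5], "turn": 0},
    {"claw": 0.3, "dp": [0, 0, -1.5], "turn": 0},
    {"claw": 0.3, "dp": [0, 0, -2], "turn": 0},
    {"claw": 0.3, "dp": [0, 0, -2], "turn": 0},
    {"claw": 0.3, "dp": [0, 0, -2], "turn": 0},
    {"claw": 0.3, "dp": [0, 0, -2], "turn": 0},
    {"claw": 0.3, "dp": [0, 0, -2], "turn": 0},
    {"claw": 0.3, "dp": [0, 0, 0], "turn": 0},
  ],
)

```text
time_s: 14.5
position: [508.9, -5.0, 186.7]
tcp_rot: [-3.137, 0.003, -0.071]
contact_force: [0.0, 0.1, 0.2]
finger_gap: 55.8
```

Call:
arm_command(
  moves=[
    {"claw": 0.3, "dp": [0, -3, 0], "turn": 0},
    {"claw": 0.3, "dp": [0, -3, 0], "turn": 0},
    {"claw": 0.3, "dp": [0, -3, 0], "turn": 0},
    {"claw": 0.3, "dp": [0, -3, 0], "turn": 0},
    {"claw": 0.3, "dp": [0, -3, 0], "turn": 0},
    {"claw": 0.3, "dp": [0, -3, 0], "turn": 0},
    {"claw": 0.3, "dp": [0, -2, 0], "turn": 0},
    {"claw": 0.3, "dp": [0, 0, 0], "turn": 0},
  ],
)

```text
time_s: 15.17
position: [525.4, 200.6, 188.5]
tcp_rot: [-3.137, -0.002, -0.079]
contact_force: [0.8, -0.4, 0.5]
finger_gap: 55.3
```

Run:
```python
from h import *
railpos()
t=cap("top");s=cap("side")
k=np.array([512.5,4.3])+np.array([np.cos(1.5),np.sin(1.5)])*-9
for z in(6,54,102):print(z,"side",proj(s,[*k,z]).round(1),"top",proj(t,[*k,z]).round(1))
o=np.hstack([cv2.resize(t["color"][190:300,240:410],None,fx=2.6,fy=2.6,interpolation=2),cv2.resize(s["color"][190:300,270:390],None,fx=2.6,fy=2.6,interpolation=2)])
cv2.imwrite("pics/g4.png",np.clip(o[:,:,::-1]*1.4,0,255).astype(np.uint8));print(o.shape)
```

```text
t 15.17 rail x -1.03 y 196.77 tcpz 188.45 F [ 0.8  -0.37  0.54] M [ 0.02  -0.017  0.037] yaw -0.0786 gap 55.3
6 side [318.6 262.6] top [327.6 254.4]
54 side [319.  242.7] top [328.  252.9]
102 side [319.5 221.8] top [328.3 251.4]
(286, 754, 3)
```

View pics/g4.png

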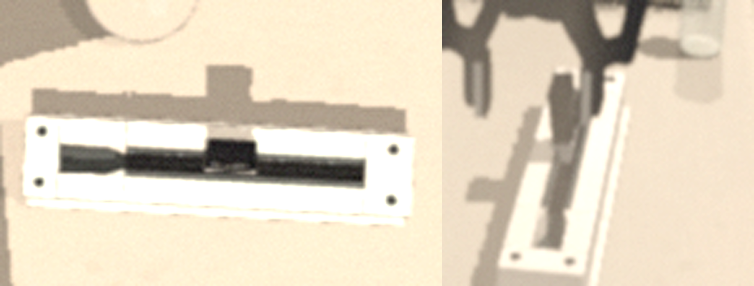

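The key stands alone in the slot. Top: handle at crop (231,153). Side: handle (552–577, 72–140), bottom where z=54 predicts it (137). It leans roughly 0.06 rad toward +x within the slot's play, well under 0.25. One check that it's at rest, then I'll hand in.

Call:
arm_command(
  moves=[
    {"claw": 0.3, "dp": [0, 0, 0], "turn": 0},
    {"claw": 0.3, "dp": [0, 0, 0], "turn": 0},
    {"claw": 0.3, "dp": [0, 0, 0], "turn": 0},
    {"claw": 0.3, "dp": [0, 0, 0], "turn": 0},
    {"claw": 0.3, "dp": [0, 0, 0], "turn": 0},
    {"claw": 0.3, "dp": [0, 0, 0], "turn": 0},
  ],
)

```text
time_s: 15.77
position: [524.6, 192.4, 187.7]
tcp_rot: [-3.141, 0.0, -0.088]
contact_force: [0.4, -0.7, 0.2]
finger_gap: 55.4
```

Run:
```python
from h import *
def m(im,b):
    x0,y0,x1,y1=b;g=(im[y0:y1,x0:x1].max(2)<60)*1.;M=cv2.moments(g);return M["m10"]/M["m00"]+x0,M["m01"]/M["m00"]+y0,M["m00"]
old=cv2.imread("pics/g4.png")
t=cap("top")
o=cv2.resize(t["color"][190:300,240:410],None,fx=2.6,fy=2.6,interpolation=2)[:,:,::-1]
o=np.clip(o*1.4,0,255).astype(np.uint8)
print(m(old,(195,130,270,180)),m(o,(195,130,270,180)))
print(env.finish_job())
```

```text
(231.96882129277566, 155.91558935361218, 1315.0) (232.07535795026376, 155.96307460437077, 1327.0)
the job is handed in; nothing more can be done
None
```

The key is standing released in the notch, and I handed the job in at about 16 s of the 51 s allowed; the interface gave no verdict.

- **Entry and drag:** I took the key from the stand, lowered it into the mouth, and dragged it along the slot with 3–5 N of downward pressure. The drop showed near rail y ≈ -6 mm, when the vertical force fell from +3.7 N to -1.5 N.
- **Seating:** After the drop I stopped the drag and lowered the key straight down; it drifted 2–3 mm further along with little side force. It met the notch floor with about 2.5 N, at the height worked out from the stand grasp. Then I released it and backed the gripper away.
- **Rail load:** Readings at the end of each move never showed more than about 5 N. I did not see forces between readings.

**Last checks:**
- **Position:** In both views the key stands in the narrow slot at about rail y = -9 mm, with the handle's lower edge where a foot on the notch floor would put it.
- **Rest:** Its image position was unchanged over 0.6 s.
- **Upright:** The one deviation is a lean of roughly 0.06 rad toward the rail's +x, within the slot's play and below the 0.25 rad limit.
- **Bystanders:** I never moved the arm near the jar, dish or beaker, but I did not measure their positions again at the end.

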